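# Set out the guest milk pots and soaps in their dishes

### The arm

A 6-joint arm with a two-finger parallel gripper is mounted at the origin on a cart in front of the work surface, level with it; the furniture and walls round the work are solid. World frame = base frame: x ahead of the robot, y to its left, z up, the work surface at z = 0. Lengths are in mm, angles in rad, forces in N, time in s.
With the tool pointing down it reaches from about 350 to 875 mm from the base axis. Payload 4.2 kg.
Tool frame: the origin (TCP) lies midway between the tips of the shut fingers; the grasp point (between the pads) lies 19 mm behind it (arm.tcp_to_grasp is the distance from the TCP to the grasp point, in mm); z points along the fingers, y is the line along which they close (so a half turn about z gives the same grasp; the last joint's range is limited). The gripper opens to 85 mm and grips with 20 to 120 N. Pads are 22 mm wide; open, the fingers measure 114 mm over their backs; the gripper's body (76 mm by 85 mm) begins 54 mm behind the grasp point. The pads swing forward as they close: fully open they stand 13 mm farther back than shut.
Start: joints at [1.44, 0.385, 0.008, 0, -1.194, -0.259], TCP at [237.469, 578.107, 231.312] pointing down, gripper open.
Joint ranges: [-3.14, 3.14], [-1.21, 2.06], [-1.07, 1.41], [-3.16, 2.05], [-2.99, -0.16], [-3.1, 3.1]. Speed limits (rad/s): [2.79, 2.79, 3.14, 3.14, 3.14, 3.14].

### API

Orientations are given as a unit quaternion [x, y, z, w].
In Python, from bench import arm gives the robot as it stands.
- The arm moves only by the tool arm_command, never from a script. Its argument "rows" is a list of rows, each a list of 2 entries, a list of its own where there are three numbers: the shift along the tool's x, y, z as a fraction of full scale, then the turn, a rotation vector about the tool's x, y, z as a fraction of full scale. In form: [[[x, y, z], [wx, wy, wz]], ...]. A call has 1 to 5 rows; each row is the pose to reach, as a shift and turn from the pose commanded when the call began, along the tool's axes at that moment, turning the shorter way round; what a row does not reach only later rows make up. Full scale, the value 1, is 0.25 m for a shift and 180 degrees for a turn. A row lasts 1/10 s, in which the tool goes at most 50 mm and 8.59 degrees, less where a joint would pass 70% of its speed; a pose out of reach is approached as far as the arm can. A call with a number of a shift or a turn outside -1 to 1 is refused whole. A call with a gripper value outside its range is refused whole. "grip" is the opening, from 0 (shut) to 1 (fully open), set as the call begins (left out, the last holds). The fingers move at their own pace and stop on an object; the grip force is fixed at half the most. Time passes only in rows, so rows that repeat a pose let the fingers close. It gives the time, the measured TCP pose, the force, the opening and the grip force at its end, in the units of the state.
- arm.read_state(): the state, without advancing time (a new reading comes with each control period).
- arm.get_image(name): name is "scene" or "side" or "wrist"; returns (picture, depth): 420x560x3 uint8, blue, green, red; 420x560 float32, mm along the optical axis (not along the pixel's ray), 0 where there is no reading.
- arm.camera_info(name): a dict with "fx", "fy", "cx", "cy" (pixels), "k1" (the pictures are not rectified: a ray, as slopes to the right and down, at radius r is drawn at 1 + k1 r^2 times it, then the intrinsics apply), "extrinsics" (4x4, takes a point from camera to world coordinates). Camera axes: x right, y down, z forward; pixel columns grow to the right and rows downward; lengths in mm; the calibration is good to about 2 mm. A picture is of the moment at which its call begins: read the wrist's pose just before it. camera_info takes no time and is no camera call; for the wrist camera it gives the pose at the moment of the call.
- arm.job_done(): hands the job in; it is judged then, once.
Trained networks look in the newest picture that a camera, given by its name, has taken for a name from the list of things; names that differ only in an ending like _2 or _b are one class to them, and where a whole thing is asked for, a point or a joint stands for the part that bears it (a point fixed in the world has none). Each returns a list of dicts, best first, with "score" (0 to 1); they miss things now and then, are a little off and sometimes report something else, mostly with a low value. They report only what shows in the picture. A call takes as long as a camera call. They do not tell look-alikes from the thing itself.
- arm.spot_in(camera, query): "position" ([column, row] in pixels, amid what is visible of it).
The state is a dict: "clock": time; "joints": joint angles; "joint_vel": joint speeds; "joint_efforts": joint torques, N m; "position": TCP position; "ee_rot": TCP orientation; "contact_force": force on the tool from outside, world axes, zero at the start; "wrist_torque": the same for the moment, N m; "gripper_width": finger opening in mm; "grasp_force": force on a finger pad.
Only numpy, scipy, OpenCV 4.12 (cv2) and the standard library are available. Lean on these libraries where they do the work, as an engineer would, in place of code of your own. Each camera call takes 0.05 s, during which the arm holds its last target. There are 200 camera calls.

### The job

Set out the portions for two guests: stand each of the two small round milk pots upright in a round wooden dish of its own, and stand each of the two paper-wrapped soaps in an oblong wooden dish of its own, upright as it stands now and lengthwise along the dish. Everything must rest flat on the floor of its dish; leave the sachet and the sink plug where they are.

Things in the scene. Friction and masses are not known exactly. Their poses are not given: they have to be found in the camera images.
- pot_a_center (a point): one of two alike: white milk portion pot, round with a flat foil top: 39 mm across at the rim, narrower at the foot, 21 mm high, about 16 g, standing upright on the worktop; its sides can be gripped. The point is its centre half-way up (10.5 mm above its underside); z is up, its yaw means nothing
- soap_a_center (a point): one of two alike: small guest soap wrapped in white paper with a tan band: a block 16 mm thick (its x), 40 mm long (its y) and 26 mm high (its z), about 22 g, standing on its 16 x 40 mm face on the worktop. The point is its centre (13 mm above its underside)
- round_dish_a: one of two alike: low round wooden dish, fixed to the worktop: 66 mm across outside, 56 mm inside, wall 5 mm; its rim is 8 mm above the worktop and its flat inner floor 3 mm above the worktop. Origin: centre of its underside, at worktop height
- oblong_dish_a: one of two alike: low oblong wooden dish, fixed to the worktop: 42 mm (its x) by 66 mm (its y) outside, 32 by 56 mm inside, walls 5 mm; its rim is 8 mm above the worktop and its flat inner floor 3 mm above the worktop. Origin: centre of its underside, at worktop height; its y axis is the long way
- pot_b_center (a point): the other of two alike: white milk portion pot, round with a flat foil top: 39 mm across at the rim, narrower at the foot, 21 mm high, about 16 g, standing upright on the worktop; its sides can be gripped. The point is its centre half-way up (10.5 mm above its underside); z is up, its yaw means nothing
- soap_b_center (a point): the other of two alike: small guest soap wrapped in white paper with a tan band: a block 16 mm thick (its x), 40 mm long (its y) and 26 mm high (its z), about 22 g, standing on its 16 x 40 mm face on the worktop. The point is its centre (13 mm above its underside)
- round_dish_b: the other of two alike: low round wooden dish, fixed to the worktop: 66 mm across outside, 56 mm inside, wall 5 mm; its rim is 8 mm above the worktop and its flat inner floor 3 mm above the worktop. Origin: centre of its underside, at worktop height
- oblong_dish_b: the other of two alike: low oblong wooden dish, fixed to the worktop: 42 mm (its x) by 66 mm (its y) outside, 32 by 56 mm inside, walls 5 mm; its rim is 8 mm above the worktop and its flat inner floor 3 mm above the worktop. Origin: centre of its underside, at worktop height; its y axis is the long way
- sachet_center (a point): bystander, to be left alone: flat sealed paper sachet, 34 x 62 mm and 9 mm thick, lying loose among the things and dishes; the point is its centre. They all stand on the worktop (z = 0): a row along its front edge (x about 0.44) and two short rows behind its left half (x about 0.55 and 0.66, y above 0.09), neighbours 85 to 140 mm apart from centre to centre
- sink_plug_center (a point): bystander, to be left alone: grey rubber sink plug with a knob on top, 45 mm across and 30 mm high, standing loose at the right; the point is its centre. Above it hangs a wall cabinet (x above 0.61, y below -0.05, from z = 0.56 up): an arm that swings between right and left back should draw in towards the front edge first, so that wrist and forearm pass in front of the cabinet
There are look-alikes about, which are no part of the job. What is shaped like the part that bears soap_b_center but yellow is not meant.

How it is judged (in metres and radians):
At the end, for the whole second after the job is handed in: One milk pot upright (0.12 rad) on the floor of each round dish and one soap upright (0.12 rad) on the floor of each oblong dish, each centre within 13 mm of its dish's centre, the soap's length within 0.5 rad of the dish's; all released and at rest. Which of two alike goes where is free (((horizontal distance between pot_a_center and round_dish_a below 0.013 m and z of pot_a_center in the frame of round_dish_a between 0.009 and 0.018 m and angle between each of pot_a_center, pot_b_center's own z axis and vertical below 0.12 rad and horizontal distance between pot_b_center and round_dish_b below 0.013 m and z of pot_b_center in the frame of round_dish_b between 0.009 and 0.018 m) or (horizontal distance between pot_a_center and round_dish_b below 0.013 m and z of pot_a_center in the frame of round_dish_b between 0.009 and 0.018 m and angle between each of pot_a_center, pot_b_center's own z axis and vertical below 0.12 rad and horizontal distance between pot_b_center and round_dish_a below 0.013 m and z of pot_b_center in the frame of round_dish_a between 0.009 and 0.018 m)) and ((horizontal distance between soap_a_center and oblong_dish_a below 0.013 m and z of soap_a_center in the frame of oblong_dish_a between 0.0115 and 0.0205 m and angle between each of soap_a_center, soap_b_center's own z axis and vertical below 0.12 rad and angle between the y axis of soap_a_center and the y axis of oblong_dish_a, either way round below 0.5 rad and horizontal distance between soap_b_center and oblong_dish_b below 0.013 m and z of soap_b_center in the frame of oblong_dish_b between 0.0115 and 0.0205 m and angle between the y axis of soap_b_center and the y axis of oblong_dish_b, either way round below 0.5 rad) or (horizontal distance between soap_a_center and oblong_dish_b below 0.013 m and z of soap_a_center in the frame of oblong_dish_b between 0.0115 and 0.0205 m and angle between each of soap_a_center, soap_b_center's own z axis and vertical below 0.12 rad and angle between the y axis of soap_a_center and the y axis of oblong_dish_b, either way round below 0.5 rad and horizontal distance between soap_b_center and oblong_dish_a below 0.013 m and z of soap_b_center in the frame of oblong_dish_a between 0.0115 and 0.0205 m and angle between the y axis of soap_b_center and the y axis of oblong_dish_a, either way round below 0.5 rad))); the robot touches nothing.
It fails at once if the sachet is moved by more than 25 mm (distance of sachet_center from where it was at the start of the episode above 0.025 m).
It fails at once if the sink plug is moved by more than 25 mm (distance of sink_plug_center from where it was at the start of the episode above 0.025 m).
It also fails if it takes over 102 s, if anything falls off the work surface, if the arm or the gripper's body presses on something with over 40 N, if the wrist force passes 120 N, or if a joint passes its speed limit or range.

## Working session

There is one attempt and no reset: what is moved stays moved. The work goes in short steps, Python scripts to look and compute and a tool call to move; the robot and the scene stay as the last step left them, time stands still between calls to the robot, and variables do not carry over. Pictures are saved under pics/ and viewed, at most 14 in all, crops included, and the job is handed in when it is done.

Besides the shell and the picture viewer there is one more tool, called after "Emit:" as name([rows], argument=value, ...), one row to a line, values as JSON. arm_command: Moves the arm, as the interface text tells. Shift numbers are shares of 0.25 m and turn numbers shares of 180 degrees, none past 1 either way. Its arguments: {"type":"object","properties":{"rows":{"type":"array","items":{"type":"array"}},"grip":{"type":"number"}},"required":["rows"]}

```bash
mkdir -p pics; ls
cat > h.py <<'E'
import numpy as np, cv2
from bench import arm
def ray(ci,u,v):
    x=(u-ci['cx'])/ci['fx'];y=(v-ci['cy'])/ci['fy'];a,b=x,y
    for _ in range(20):
        s=1+ci['k1']*(a*a+b*b);a,b=x/s,y/s
    return np.array([a,b,1.])
def onz(ci,u,v,z):
    E=np.array(ci['extrinsics']);d=E[:3,:3]@ray(ci,u,v);o=E[:3,3]
    return o+d*(z-o[2])/d[2]
E
python3 - <<'E'
from h import *
s=arm.read_state();print(s['clock'],s['ee_rot'],s['gripper_width'])
for n in('scene','side'):
    ci=arm.camera_info(n);print(n,np.round(np.array(ci['extrinsics']),3).tolist(),ci['fx'],ci['k1'])
    im,d=arm.get_image(n);cv2.imwrite(f'pics/{n}0.png',im)
    for q,z in(('pot_a_center',10.5),('soap_a_center',13),('round_dish_a',5),('oblong_dish_a',5),('sachet_center',5),('sink_plug_center',15)):
        for r in arm.spot_in(n,q):
            print(q,round(r['score'],2),np.round(r['position']),np.round(onz(ci,*r['position'],z)))
E
```

```text
pics
0.0 [ 9.81055109e-01 -1.93725769e-01 -1.67896429e-04  1.08215460e-03] 85.38558597504075
scene [[0.653, -0.568, 0.5, 86.794], [-0.757, -0.494, 0.428, -382.391], [0.004, -0.658, -0.753, 725.729], [0.0, 0.0, 0.0, 1.0]] 470.8511086857645 -0.15680629536736784
pot_a_center 0.54 [243. 188.] [551. 117.  10.]
soap_a_center 0.63 [241. 138.] [660. 227.  13.]
round_dish_a 0.85 [299. 282.] [ 453. -115.    5.]
round_dish_a 0.71 [350. 334.] [ 429. -246.    5.]
oblong_dish_a 0.96 [287. 164.] [670.  95.   5.]
oblong_dish_a 0.69 [298. 285.] [ 446. -118.    5.]
oblong_dish_a 0.6 [166. 196.] [433. 225.   5.]
sachet_center 0.79 [208. 223.] [440. 105.   5.]
sink_plug_center 0.87 [389. 262.] [ 589. -219.   15.]
side [[-0.991, -0.091, 0.099, 480.237], [-0.135, 0.68, -0.721, 603.274], [-0.001, -0.728, -0.686, 641.228], [0.0, 0.0, 0.0, 1.0]] 430.47515440276493 0.046596289523213506
pot_a_center 0.75 [274. 272.] [553. 107.  10.]
soap_a_center 0.83 [197. 322.] [666. 231.  13.]
round_dish_a 0.93 [348. 168.] [ 424. -233.    5.]
round_dish_a 0.92 [336. 195.] [ 449. -129.    5.]
oblong_dish_a 0.71 [338. 337.] [432. 222.   5.]
oblong_dish_a 0.62 [218. 267.] [661. 105.   5.]
sachet_center 0.7 [342. 280.] [430. 105.   5.]
sink_plug_center 0.73 [278. 166.] [ 589. -206.   15.]
```

View pics/scene0.png

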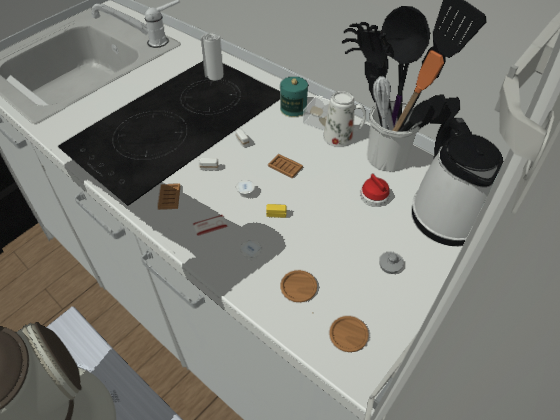

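View pics/side0.png

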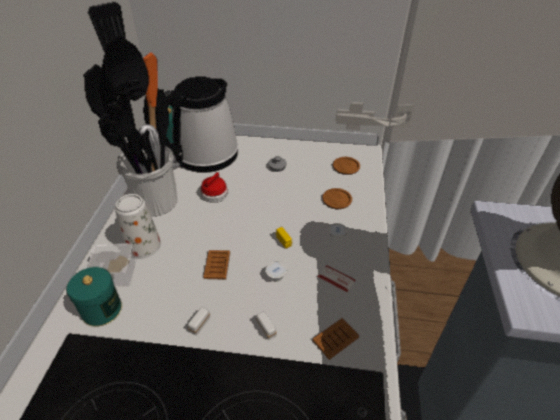

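Scene view: soaps are at (241,138) and (209,163), and pots at (246,188) and, in shadow, (251,248). The round dishes are at (299,286) and (349,334), the oblong dishes at (286,166) and (169,196), the sachet at (209,225) and the plug at (391,262). Soap-shaped candidates are (241,138) white, (209,163) white and (276,210) yellow. The two white ones fit the description. I'll confirm that in a crop.

Run:
```python
from h import *
im=cv2.imread('pics/scene0.png');c=im[120:270,150:320]
cv2.imwrite('pics/crop.png',cv2.resize(c,None,fx=4,fy=4,interpolation=cv2.INTER_CUBIC)[:600,:800])
for n,L in(('scene',dict(s1=(241,138,13),s2=(209,163,13),p1=(246,188,10),p2=(251,248,10),rd1=(299,286,5),rd2=(349,334,5),od1=(286,166,5),od2=(169,196,5),sa=(209,225,5),ye=(276,210,13))),
 ('side',dict(s1=(199,320,13),s2=(264,325,13),p1=(275,271,10),p2=(338,230,10),rd1=(337,199,5),rd2=(346,166,5),od1=(217,265,5),od2=(335,338,5),sa=(338,277,5),ye=(284,237,13)))):
    ci=arm.camera_info(n);print(n,{k:np.round(onz(ci,*v))[:2].tolist() for k,v in L.items()})
ci=arm.camera_info('wrist');E=np.array(ci['extrinsics']);s=arm.read_state()
from scipy.spatial.transform import Rotation as R
T=np.eye(4);T[:3,:3]=R.from_quat(s['ee_rot']).as_matrix();T[:3,3]=s['position']
print(np.round(np.linalg.inv(T)@E,3),ci['fx'],ci['k1'])
print(np.round(T,3))
```

```text
scene {'s1': [661.0, 228.0], 's2': [555.0, 223.0], 'p1': [555.0, 111.0], 'p2': [449.0, -3.0], 'rd1': [446.0, -121.0], 'rd2': [428.0, -244.0], 'od1': [665.0, 94.0], 'od2': [436.0, 221.0], 'sa': [438.0, 101.0], 'ye': [549.0, 22.0]}
side {'s1': [664.0, 227.0], 's2': [555.0, 222.0], 'p1': [553.0, 105.0], 'p2': [441.0, -16.0], 'rd1': [446.0, -116.0], 'rd2': [428.0, -239.0], 'od1': [664.0, 102.0], 'od2': [437.0, 225.0], 'sa': [436.0, 100.0], 'ye': [547.0, 21.0]}
[[-0.00000e+00 -9.49000e-01 -3.15000e-01  7.94330e+01]
 [ 1.00000e+00 -0.00000e+00 -0.00000e+00  4.20000e-02]
 [ 0.00000e+00 -3.15000e-01  9.49000e-01 -1.42078e+02]
 [ 0.00000e+00  0.00000e+00  0.00000e+00  1.00000e+00]] 321.83991960987146 -0.03555850086480374
[[ 9.25000e-01 -3.80000e-01  0.00000e+00  2.37462e+02]
 [-3.80000e-01 -9.25000e-01  0.00000e+00  5.78109e+02]
 [ 0.00000e+00 -0.00000e+00 -1.00000e+00  2.31320e+02]
 [ 0.00000e+00  0.00000e+00  0.00000e+00  1.00000e+00]]
```

View pics/crop.png

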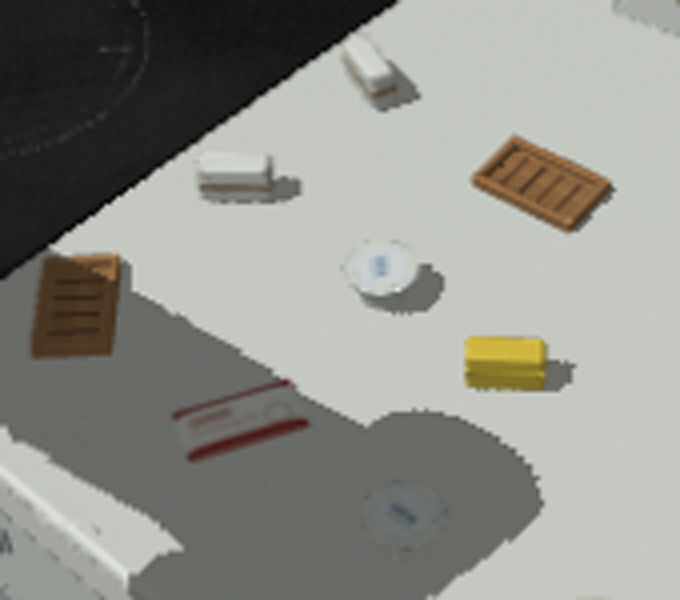

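The crop confirms two white soaps with a tan band. The yellow one is the decoy. I'll move to an overview pose.

Emit:
arm_command([
  [[0.74,0.56,-0.16],[0,0,-0.124]],
  [[0.74,0.56,-0.16],[0,0,-0.124]],
  [[0.74,0.56,-0.16],[0,0,-0.124]],
  [[0.74,0.56,-0.16],[0,0,-0.124]],
  [[0.74,0.56,-0.16],[0,0,-0.124]],
], grip=1)

```text
clock: 1.2
position: [356.4, 375.9, 272.3]
ee_rot: [1.0, -0.001, 0.0, -0.0]
contact_force: [0.7, -0.1, -0.4]
gripper_width: 85.5
grasp_force: 0.0
```

Emit:
arm_command([
  [[0.6,0.88,-0.2],[0,0,0]],
  [[0.6,0.88,-0.2],[0,0,0]],
  [[0.6,0.88,-0.2],[0,0,0]],
  [[0.6,0.88,-0.2],[0,0,0]],
  [[0.6,0.88,-0.2],[0,0,0]],
])

```text
clock: 1.7
position: [494.5, 173.5, 318.3]
ee_rot: [1.0, 0.0, 0.0, -0.0]
contact_force: [0.6, 0.3, -0.1]
gripper_width: 85.6
grasp_force: 0.0
```

Emit:
arm_command([
  [[0,0,0],[0,0,0]],
  [[0,0,0],[0,0,0]],
])

```text
clock: 1.9
position: [494.2, 174.2, 317.5]
ee_rot: [1.0, -0.002, 0.0, -0.0]
contact_force: [0.3, 0.5, -0.1]
gripper_width: 85.4
grasp_force: 0.0
```

```bash
cat > look.py <<'E'
from h import *
import sys
# segment blobs in wrist picture by height over the worktop (depth), print centre/axis in world
def heightmap(ci,d):
    v,u=np.mgrid[0:420,0:560];x=(u-ci['cx'])/ci['fx'];y=(v-ci['cy'])/ci['fy'];a,b=x,y
    for _ in range(10):
        s=1+ci['k1']*(a*a+b*b);a,b=x/s,y/s
    E=np.array(ci['extrinsics']);P=np.stack([a*d,b*d,d],-1)@E[:3,:3].T+E[:3,3];return P
def blobs(name,tag):
    ci=arm.camera_info(name);im,d=arm.get_image(name);cv2.imwrite(f'pics/{tag}.png',im)
    P=heightmap(ci,d);Z=P[...,2]
    np.savez(f'pics/{tag}.npz',P=P,im=im)
    m=((Z>4.5)&(Z<60)&(d>0)&(P[...,0]>380)&(P[...,0]<740)&(np.abs(P[...,1])<300)).astype(np.uint8)
    n,l,st,c=cv2.connectedComponentsWithStats(m)
    for i in range(1,n):
        if st[i,4]<60: continue
        q=P[l==i];zt=np.percentile(q[:,2],95);t=q[q[:,2]>zt-4]
        r=cv2.minAreaRect(t[:,:2].astype(np.float32))
        print('px',np.round(c[i]),'top z',round(zt,1),'centre',np.round(r[0],1),'size',np.round(r[1],1),'ang',round(r[2],1))
if __name__=='__main__': print(arm.read_state()['clock'],arm.read_state()['position']);blobs('wrist',sys.argv[1])
E
python3 look.py w1
```

```text
1.9 [494.15896728 174.21682841 317.45690794]
px [194.  35.] top z 6.2 centre [654.7 285.6] size [29.  87.8] ang 89.4
px [501.   4.] top z 31.5 centre [692.7 -99.1] size [ 3.6 26.7] ang 1.9
px [341.  28.] top z 8.8 centre [664.2  99.8] size [42.8 66. ] ang 6.3
px [237.  29.] top z 26.5 centre [662.7 229.2] size [39.2 16.3] ang 68.5
px [200. 114.] top z 6.2 centre [552.9 285.6] size [ 28.9 125.9] ang 89.7
px [557.  94.] top z 13.8 centre [ 587.9 -197.7] size [24.9  5.5] ang 14.3
px [245. 122.] top z 26.5 centre [551.  223.6] size [16.  39.7] ang 39.2
px [330. 122.] top z 21.4 centre [549.8 110.8] size [37.5 37.4] ang 0.8
px [394. 125.] top z 26.5 centre [546.8  23.4] size [15.6 38.6] ang 37.7
px [206. 198.] top z 6.2 centre [446.3 286. ] size [132.4  28. ] ang 0.2
px [480. 195.] top z 8.6 centre [ 445.9 -117.8] size [66.  64.8] ang 87.2
px [331. 200.] top z 9.3 centre [438.6 103.4] size [33.1 61.4] ang 62.6
px [248. 202.] top z 8.7 centre [435.6 224.7] size [65.5 42.5] ang 44.5
px [544. 209.] top z 8.4 centre [ 424.  -226.5] size [64.9 39.5] ang 15.5
px [408. 200.] top z 21.4 centre [441.9  -5.6] size [37.  38.2] ang 49.3
```

View pics/w1.png

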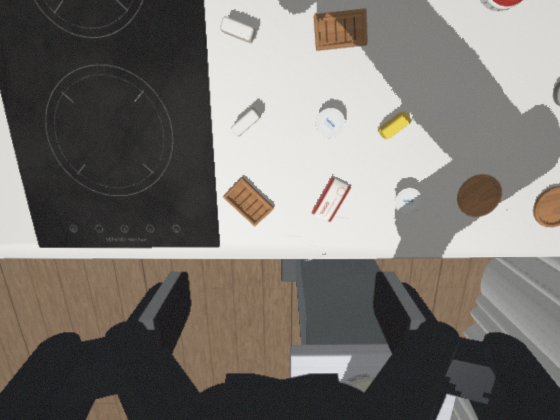

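The wrist view shows soaps at px (237,29) and (245,122), pots at (330,122) and (408,200), oblong dishes at (341,28) and (248,202), and round dishes at (480,195) and (550,207, cut off). The positions agree with the scene camera. Next I'll go above soap s2 at (551,223.6), with its long axis at 129.2°.

```bash
cat > go.py <<'E'
# usage: go.py x y z yaw_deg [x y z yaw ...]: fractions from the current pose, each from the previous one
from h import *
import sys
from scipy.spatial.transform import Rotation as R
s=arm.read_state();p=np.array(s['position']);M=R.from_quat(s['ee_rot']).as_matrix()
print('t',round(s['clock'],1),'pos',np.round(p,1),'yaw',round(np.degrees(np.arctan2(M[1,0],M[0,0])),1),'q6',round(s['joints'][5],2),'w',round(s['gripper_width'],1),'f',round(s['grasp_force'],1))
a=np.array(sys.argv[1:],float).reshape(-1,4)
for x,y,z,w in a:
    D=R.from_euler('z',w,degrees=True).as_matrix()@np.diag([1.,-1,-1])
    d=M.T@(np.array([x,y,z])-p);rv=R.from_matrix(M.T@D).as_rotvec(degrees=True)
    print('shift',np.round(d/250,3),'turn',np.round(rv/180,4),'rows',round(max(np.linalg.norm(d)/50,np.linalg.norm(rv)/8.59),1))
    p=np.array([x,y,z]);M=D
E
python3 go.py 551 223.6 95 -50.8 551 223.6 8 -50.8
```

```text
t 1.9 pos [493.6 175.1 317.2] yaw -0.1 q6 0.92 w 86.1 f 0.0
shift [ 0.23  -0.194  0.889] turn [0.000e+00 2.000e-04 2.819e-01] rows 5.9
shift [0.    0.    0.348] turn [0. 0. 0.] rows 1.7
```

Emit:
arm_command([
  [[0.1,-0.1,0.2],[0,0,0.06]],
  [[0.23,-0.194,0.37],[0,0,0.11]],
  [[0.23,-0.194,0.53],[0,0,0.15]],
  [[0.23,-0.194,0.7],[0,0,0.2]],
  [[0.23,-0.194,0.85],[0,0,0.235]],
], grip=0.6)

```text
clock: 2.45
position: [549.2, 225.1, 101.4]
ee_rot: [0.932, -0.362, -0.001, 0.001]
contact_force: [-0.5, 0.3, -0.3]
gripper_width: 51.2
grasp_force: 0.0
```

Emit:
arm_command([
  [[0,0,0.04],[0,0,0.047]],
  [[0,0,0.04],[0,0,0.047]],
  [[0,0,0.04],[0,0,0.047]],
])

```text
clock: 2.75
position: [551.1, 225.2, 95.4]
ee_rot: [0.905, -0.426, 0.0, -0.0]
contact_force: [0.2, -0.3, 0.7]
gripper_width: 51.1
grasp_force: 0.0
```

```bash
python3 look.py w2; python3 go.py 551 223.6 8 -50.8
```

```text
2.75 [551.13771263 225.23766129  95.44669943]
px [261.   8.] top z 8.6 centre [648.6 128.4] size [27.7 12.3] ang 40.3
px [492.   9.] top z 26.0 centre [537.   36.8] size [16.3  7.2] ang 39.7
px [396.  91.] top z 21.2 centre [549.8 110.9] size [38.9 37.8] ang 41.6
px [149. 122.] top z 26.4 centre [662.7 228.8] size [39.8 15.8] ang 69.7
px [ 41. 129.] top z 5.9 centre [725.6 285.5] size [28.7 28.4] ang 89.3
px [178. 227.] top z 5.8 centre [595.8 285.5] size [ 29. 249.] ang 90.0
px [498. 183.] top z 8.9 centre [439.6 103.4] size [33.7 61.5] ang 62.9
px [283. 216.] top z 26.3 centre [551.3 222.7] size [15.5 39.5] ang 39.0
px [409. 289.] top z 8.2 centre [430.  218.5] size [49.6 43.3] ang 44.5
px [325. 335.] top z 5.7 centre [446.3 285.9] size [28.5 63.5] ang 89.1
t 2.8 pos [551.6 225.3  96.2] yaw -50.5 q6 0.03 w 51.7 f 0.0
shift [0.003 0.007 0.353] turn [-0.0008 -0.0001  0.0016] rows 1.8
```

Emit:
arm_command([
  [[0.003,0.01,0.15],[0,0,0]],
  [[0.003,0.01,0.27],[0,0,0]],
  [[0.003,0.01,0.352],[0,0,0]],
  [[0.003,0.01,0.352],[0,0,0]],
  [[0.003,0.01,0.352],[0,0,0]],
])

```text
clock: 3.3
position: [550.8, 222.5, 8.5]
ee_rot: [0.904, -0.428, 0.001, -0.001]
contact_force: [0.8, -0.5, 0.4]
gripper_width: 51.5
grasp_force: 0.0
```

Emit:
arm_command([
  [[0,0,0],[0,0,0]],
  [[0,0,0],[0,0,0]],
  [[0,0,0],[0,0,0]],
  [[0,0,0],[0,0,0]],
  [[0,0,0],[0,0,0]],
], grip=0)

```text
clock: 3.8
position: [550.8, 222.3, 8.7]
ee_rot: [0.904, -0.428, 0.001, -0.001]
contact_force: [-0.9, -0.6, 6.8]
gripper_width: 14.3
grasp_force: 60.7
```

```bash
python3 go.py 551 223.6 70 -50.8 435.6 224.7 70 -135.5 435.6 224.7 12 -135.5
```

```text
t 3.8 pos [550.8 222.3   8.7] yaw -50.7 q6 0.03 w 14.3 f 60.7
shift [-0.003 -0.005 -0.245] turn [-0.001  -0.0002  0.0004] rows 1.2
shift [-0.295  0.355  0.   ] turn [0.     0.     0.4706] rows 9.9
shift [0.    0.    0.232] turn [0. 0. 0.] rows 1.2
```

Emit:
arm_command([
  [[0,0,-0.12],[0,0,0]],
  [[0,0,-0.245],[0,0,0]],
])

```text
clock: 4.0
position: [549.0, 221.0, 68.1]
ee_rot: [0.903, -0.429, -0.001, 0.001]
contact_force: [0.4, 0.2, -0.6]
gripper_width: 14.9
grasp_force: 60.0
```

Emit:
arm_command([
  [[-0.06,0.07,0],[0,0,0.04]],
  [[-0.12,0.14,0],[0,0,0.08]],
  [[-0.18,0.21,0],[0,0,0.12]],
  [[-0.24,0.28,0],[0,0,0.16]],
  [[-0.295,0.35,0],[0,0,0.2]],
])

```text
clock: 4.5
position: [434.5, 223.3, 68.5]
ee_rot: [0.725, -0.689, -0.0, -0.0]
contact_force: [0.4, 0.6, 0.1]
gripper_width: 14.3
grasp_force: 60.0
```

Emit:
arm_command([
  [[0,0,0],[0,0,0.045]],
  [[0,0,0],[0,0,0.09]],
  [[0,0,0],[0,0,0.135]],
  [[0,0,0],[0,0,0.18]],
  [[0,0,0],[0,0,0.22]],
])

```text
clock: 5.0
position: [435.3, 223.4, 68.4]
ee_rot: [-0.449, 0.894, 0.0, 0.0]
contact_force: [0.1, -0.2, -0.1]
gripper_width: 14.5
grasp_force: 60.0
```

Emit:
arm_command([
  [[0,0,0],[0,0,0.04]],
  [[0,0,0],[0,0,0.05]],
  [[0,0,0],[0,0,0.05]],
])

```text
clock: 5.3
position: [435.4, 223.4, 68.4]
ee_rot: [-0.38, 0.925, 0.0, 0.0]
contact_force: [-0.2, -1.1, -0.7]
gripper_width: 14.7
grasp_force: 59.9
```

```bash
python3 look.py w3; python3 go.py 435.6 224.7 12 -135.5
```

```text
5.3 [435.36352269 223.36317563  68.42038768]
px [136. 103.] top z 8.9 centre [438.7 103.3] size [33.9 62. ] ang 62.6
px [280. 212.] top z 8.4 centre [433.  221.9] size [59.  42.4] ang 44.9
px [ 39. 238.] top z 20.9 centre [549.6 111. ] size [38.4 39.5] ang 71.8
px [367. 262.] top z 5.7 centre [412.7 285.6] size [65.2 28.7] ang 0.0
px [  5. 328.] top z 8.1 centre [652.  130.8] size [31.4 10.8] ang 28.2
px [275. 344.] top z 5.6 centre [510.7 295. ] size [50.1 30.5] ang 36.7
t 5.3 pos [435.4 223.4  68.4] yaw -135.3 q6 -1.6 w 14.8 f 59.9
shift [-0.004  0.003  0.225] turn [0.     0.0001 0.0009] rows 1.1
```

View pics/w3.png

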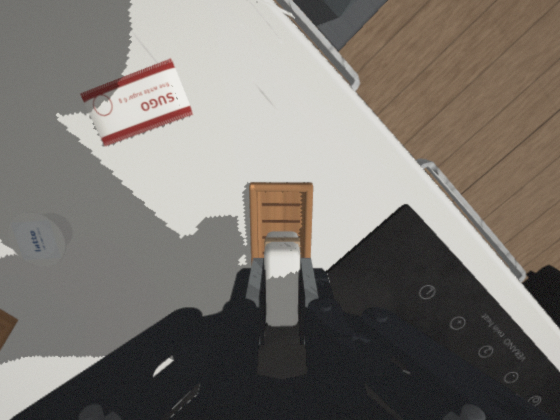

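The soap is held upright at (282,255) and lined up over the oblong dish at (280,220). I'll lower and release it.

Emit:
arm_command([
  [[-0.003,0.003,0.1],[0,0,0]],
  [[-0.003,0.003,0.18],[0,0,0]],
  [[-0.003,0.003,0.225],[0,0,0]],
  [[-0.003,0.003,0.225],[0,0,0]],
  [[-0.003,0.003,0.225],[0,0,0]],
])

```text
clock: 5.85
position: [435.6, 224.6, 12.1]
ee_rot: [-0.38, 0.925, 0.0, 0.0]
contact_force: [-0.3, 0.2, 0.2]
gripper_width: 14.6
grasp_force: 61.6
```

Emit:
arm_command([
  [[0,0,0],[0,0,0]],
  [[0,0,0],[0,0,0]],
  [[0,0,0],[0,0,0]],
  [[0,0,0],[0,0,0]],
], grip=0.5)

```text
clock: 6.25
position: [435.5, 224.5, 12.1]
ee_rot: [-0.38, 0.925, 0.0, 0.0]
contact_force: [0.1, 0.3, -0.2]
gripper_width: 42.8
grasp_force: 0.0
```

Emit:
arm_command([
  [[0,0,-0.1],[0,0,0]],
  [[0,0,-0.25],[0,0,0]],
  [[0,0,-0.4],[0,0,0]],
  [[0,0,-0.4],[0,0,0]],
])

```text
clock: 6.65
position: [438.2, 226.8, 117.1]
ee_rot: [-0.38, 0.925, 0.002, 0.006]
contact_force: [-0.2, 1.2, 0.4]
gripper_width: 42.6
grasp_force: 0.0
```

```bash
python3 look.py w4; python3 go.py 662.7 229 95 -111 662.7 229 8 -111
```

```text
6.65 [438.21168478 226.83634927 117.06366405]
px [28.  4.] top z 21.2 centre [453.7   4.9] size [ 7.  29.4] ang 42.8
px [162.  95.] top z 8.9 centre [438.5 103.2] size [33.7 61.3] ang 62.9
px [ 11. 128.] top z 24.9 centre [535.   37.8] size [15.3  5.4] ang 32.4
px [281. 202.] top z 29.1 centre [433.8 224. ] size [39.3 16. ] ang 44.2
px [ 78. 208.] top z 21.2 centre [549.8 110.8] size [39.1 39.4] ang 52.9
px [322. 256.] top z 5.8 centre [455.2 285.6] size [150.4  28.7] ang 0.0
px [ 26. 285.] top z 8.2 centre [663.5 106.7] size [45.5 52.9] ang 6.4
px [245. 328.] top z 5.6 centre [551.9 285.4] size [68.4 29.2] ang 0.1
px [167. 394.] top z 5.5 centre [669.9 289. ] size [44.4 22.1] ang 6.5
t 6.7 pos [436.6 225.7 114.6] yaw -135.4 q6 -1.6 w 42.6 f 0.0
shift [-0.652 -0.626  0.083] turn [-0.0005  0.0021 -0.1353] rows 4.5
shift [0.    0.    0.348] turn [0. 0. 0.] rows 1.7
```

View pics/w4.png

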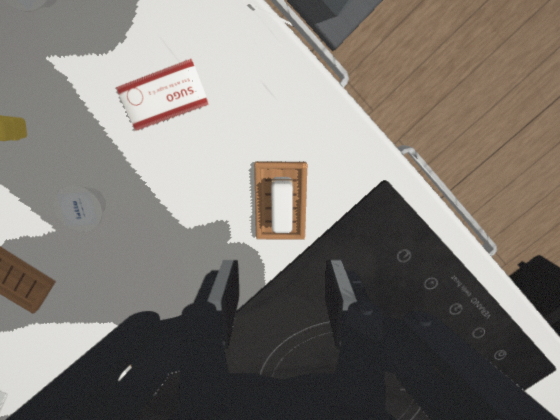

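Soap 1 sits flat in its dish at (281,205) and is centred within 2 mm. Next is soap s1.

Emit:
arm_command([
  [[-0.13,-0.125,0.02],[0,0,-0.03]],
  [[-0.26,-0.25,0.04],[0,0,-0.06]],
  [[-0.39,-0.375,0.06],[0,0,-0.09]],
  [[-0.52,-0.5,0.08],[0,0,-0.12]],
  [[-0.652,-0.625,0.08],[0,0,-0.135]],
], grip=0.6)

```text
clock: 7.2
position: [661.5, 226.9, 88.9]
ee_rot: [-0.567, 0.824, 0.0, -0.002]
contact_force: [0.6, 1.2, 0.2]
gripper_width: 51.0
grasp_force: 0.0
```

Emit:
arm_command([
  [[0,0,0],[0,0,0]],
  [[0,0,0],[0,0,0]],
  [[0,0,0],[0,0,0]],
])

```text
clock: 7.5
position: [659.7, 227.4, 90.7]
ee_rot: [-0.566, 0.825, 0.0, -0.001]
contact_force: [0.5, 0.8, 0.6]
gripper_width: 51.6
grasp_force: 0.0
```

```bash
python3 look.py w5; python3 go.py 662.7 229 8 -111
```

```text
7.5 [659.72971126 227.40506547  90.69409713]
px [200.  51.] top z 8.4 centre [664.6 100.1] size [42.9 66.3] ang 6.3
px [382.   8.] top z 21.2 centre [554.8 123.9] size [11.3 34. ] ang 69.2
px [546. 123.] top z 8.3 centre [461.7 228.3] size [48.7 23.4] ang 82.4
px [401. 247.] top z 5.7 centre [593.4 285.4] size [ 29.1 277.9] ang 90.0
px [276. 225.] top z 26.3 centre [662.9 228.7] size [39.5 15.6] ang 69.2
t 7.5 pos [659.7 227.6  91.4] yaw -111.1 q6 -0.93 w 51.3 f 0.0
shift [-0.01  -0.01   0.334] turn [ 0.0004 -0.0004 -0.0003] rows 1.7
```

Emit:
arm_command([
  [[-0.01,-0.01,0.15],[0,0,0]],
  [[-0.01,-0.01,0.27],[0,0,0]],
  [[-0.01,-0.01,0.332],[0,0,0]],
  [[-0.01,-0.01,0.332],[0,0,0]],
  [[-0.01,-0.01,0.332],[0,0,0]],
])

```text
clock: 8.05
position: [664.9, 229.7, 10.3]
ee_rot: [-0.566, 0.824, -0.0, 0.001]
contact_force: [0.1, -0.1, 0.6]
gripper_width: 51.2
grasp_force: 0.0
```

Emit:
arm_command([
  [[0,0,0],[0,0,0]],
  [[0,0,0],[0,0,0]],
  [[0,0,0],[0,0,0]],
  [[0,0,0],[0,0,0]],
  [[0,0,0],[0,0,0]],
], grip=0)

```text
clock: 8.55
position: [665.4, 229.7, 10.8]
ee_rot: [-0.566, 0.824, -0.0, 0.001]
contact_force: [-1.7, 0.2, 6.7]
gripper_width: 14.3
grasp_force: 62.5
```

```bash
python3 go.py 662.7 229 70 -111 664.4 100 70 -83.7 664.4 100 12 -83.7
```

```text
t 8.6 pos [665.4 229.7  10.8] yaw -111.0 q6 -0.93 w 14.3 f 62.5
shift [ 0.006  0.009 -0.237] turn [-0.0007  0.0006 -0.0003] rows 1.2
shift [ 0.479 -0.191  0.   ] turn [ 0.      0.     -0.1517] rows 3.2
shift [0.    0.    0.232] turn [0. 0. 0.] rows 1.2
```

Emit:
arm_command([
  [[0,0,-0.12],[0,0,0]],
  [[0,0,-0.237],[0,0,0]],
])

```text
clock: 8.75
position: [663.5, 228.7, 67.6]
ee_rot: [-0.566, 0.825, 0.0, -0.002]
contact_force: [-0.2, 0.1, -0.1]
gripper_width: 14.3
grasp_force: 61.6
```

Emit:
arm_command([
  [[0.12,-0.05,0],[0,0,-0.038]],
  [[0.24,-0.1,0],[0,0,-0.076]],
  [[0.36,-0.144,0],[0,0,-0.114]],
  [[0.479,-0.191,0],[0,0,-0.152]],
  [[0.479,-0.191,0],[0,0,-0.152]],
])

```text
clock: 9.25
position: [665.1, 96.4, 67.9]
ee_rot: [0.744, -0.669, -0.0, 0.001]
contact_force: [0.4, 0.0, -0.1]
gripper_width: 14.2
grasp_force: 61.6
```

Emit:
arm_command([
  [[0,0,0],[0,0,0]],
  [[0,0,0],[0,0,0]],
])

```text
clock: 9.45
position: [666.0, 101.0, 68.1]
ee_rot: [0.745, -0.667, -0.0, -0.0]
contact_force: [-0.7, -0.2, -0.8]
gripper_width: 14.5
grasp_force: 61.6
```

```bash
python3 go.py 664.4 100 14 -83.7
```

```text
t 9.4 pos [666.  101.   68.1] yaw -83.7 q6 -0.28 w 14.5 f 61.6
shift [0.003 0.007 0.216] turn [-0.      0.0001 -0.0001] rows 1.1
```

Emit:
arm_command([
  [[0.003,0.007,0.1],[0,0,0]],
  [[0.003,0.007,0.18],[0,0,0]],
  [[0.003,0.007,0.216],[0,0,0]],
  [[0.003,0.007,0.216],[0,0,0]],
  [[0.003,0.007,0.216],[0,0,0]],
])

```text
clock: 9.95
position: [664.6, 100.5, 14.5]
ee_rot: [0.745, -0.667, 0.0, -0.0]
contact_force: [-0.2, -0.1, -0.1]
gripper_width: 14.2
grasp_force: 61.7
```

Emit:
arm_command([
  [[0,0,0],[0,0,0]],
  [[0,0,0],[0,0,0]],
  [[0,0,0],[0,0,0]],
  [[0,0,0],[0,0,0]],
], grip=0.5)

```text
clock: 10.35
position: [664.3, 99.3, 14.3]
ee_rot: [0.745, -0.667, 0.0, -0.0]
contact_force: [0.2, -0.1, -0.4]
gripper_width: 42.6
grasp_force: 0.0
```

Emit:
arm_command([
  [[0,0,-0.1],[0,0,0]],
  [[0,0,-0.25],[0,0,0]],
  [[0,0,-0.4],[0,0,0]],
  [[0,0,-0.4],[0,0,0]],
])

```text
clock: 10.75
position: [668.1, 100.2, 121.3]
ee_rot: [0.745, -0.667, 0.004, -0.005]
contact_force: [0.4, -0.3, -0.0]
gripper_width: 42.9
grasp_force: 0.0
```

```bash
python3 look.py w6; python3 go.py 549.8 110.9 70 -30 549.8 110.9 6 -30
```

```text
10.75 [668.13708305 100.16756449 121.26220171]
px [453. 128.] top z 26.3 centre [547.1  23.4] size [15.9 40.7] ang 37.8
px [287. 204.] top z 29.1 centre [663.2  99. ] size [15.6 38.9] ang 6.2
px [536. 234.] top z 9.0 centre [440.1 102.8] size [33.9 61. ] ang 62.8
px [423. 236.] top z 21.3 centre [550.  110.5] size [38.2 38.6] ang 12.1
px [509. 348.] top z 28.8 centre [432.7 222.4] size [35.8 18.6] ang 43.4
px [235. 367.] top z 5.5 centre [695.5 278.5] size [16.5 15.4] ang 7.2
px [254. 368.] top z 5.5 centre [677.5 278.4] size [17.3 13.3] ang 1.8
px [282. 372.] top z 5.5 centre [648.6 279.8] size [17.7 38. ] ang 89.6
px [395. 389.] top z 5.8 centre [527.7 291.5] size [21.8 35.7] ang 41.8
t 10.8 pos [666.2  99.9 118.1] yaw -83.7 q6 -0.28 w 42.8 f 0.0
shift [-0.095  0.459  0.189] turn [-0.0024 -0.0006 -0.2984] rows 6.3
shift [0.    0.    0.256] turn [0. 0. 0.] rows 1.3
```

View pics/w6.png

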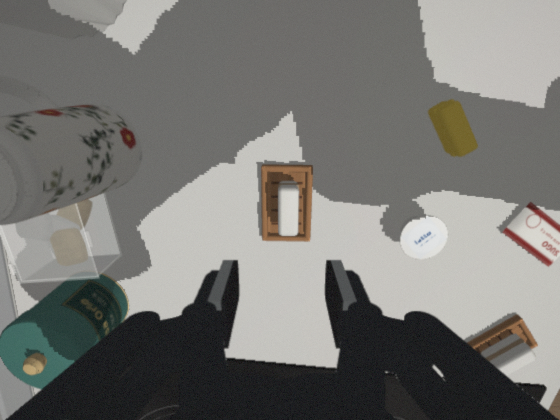

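Both soaps are seated: (287,205) here, and od2 at (510,348). Now the pot at (423,237).

Emit:
arm_command([
  [[-0.02,0.12,0],[0,0,0]],
  [[-0.05,0.25,0.05],[0,0,0]],
  [[-0.08,0.36,0.12],[0,0,0]],
  [[-0.095,0.458,0.17],[0,0,0]],
  [[-0.095,0.458,0.17],[0,0,0]],
], grip=0.75)

```text
clock: 11.3
position: [542.4, 109.1, 68.8]
ee_rot: [0.745, -0.667, -0.002, 0.004]
contact_force: [0.0, -0.9, 0.3]
gripper_width: 63.6
grasp_force: 0.0
```

Emit:
arm_command([
  [[0,0,0],[0,0,0]],
  [[0,0,0],[0,0,0]],
])

```text
clock: 11.5
position: [548.9, 110.6, 71.9]
ee_rot: [0.745, -0.667, 0.0, -0.0]
contact_force: [-0.1, -0.2, -0.2]
gripper_width: 64.6
grasp_force: 0.0
```

```bash
python3 look.py w7; python3 go.py 549.9 110.7 6 -83.7
```

```text
11.5 [548.90154937 110.63016372  71.86098016]
px [490.  60.] top z 21.2 centre [442.1  -5.9] size [39.7 38.7] ang 28.5
px [300.  90.] top z 26.4 centre [546.6  22.9] size [16.2 39.9] ang 38.2
px [110. 192.] top z 28.9 centre [662.8  99.1] size [16.5 40.2] ang 6.7
px [435. 229.] top z 8.9 centre [439.5 102.6] size [33.1 61.8] ang 62.9
px [278. 233.] top z 21.1 centre [549.8 111. ] size [38.9 38.7] ang 57.7
px [415. 388.] top z 29.3 centre [434.7 224.4] size [25.1 16.2] ang 48.0
px [144. 400.] top z 5.5 centre [650.9 285.7] size [30.7 28.7] ang 2.2
px [423. 415.] top z 5.5 centre [402.  276.2] size [43.3 12.5] ang 4.5
t 11.6 pos [549.  110.6  71.9] yaw -83.7 q6 -0.38 w 64.4 f 0.0
shift [ 0.    -0.003  0.264] turn [-0.0004  0.0001 -0.0002] rows 1.3
```

Emit:
arm_command([
  [[0,-0.003,0.12],[0,0,0]],
  [[0,-0.003,0.21],[0,0,0]],
  [[0,-0.003,0.262],[0,0,0]],
  [[0,-0.003,0.262],[0,0,0]],
  [[0,-0.003,0.262],[0,0,0]],
])

```text
clock: 12.05
position: [549.4, 110.6, 6.6]
ee_rot: [0.745, -0.667, 0.0, -0.0]
contact_force: [-0.0, 0.6, -0.7]
gripper_width: 64.3
grasp_force: 0.0
```

Emit:
arm_command([
  [[0,0,0],[0,0,0]],
  [[0,0,0],[0,0,0]],
  [[0,0,0],[0,0,0]],
  [[0,0,0],[0,0,0]],
  [[0,0,0],[0,0,0]],
], grip=0)

```text
clock: 12.55
position: [549.5, 110.9, 7.9]
ee_rot: [0.745, -0.667, 0.001, -0.001]
contact_force: [-1.1, -0.3, 5.7]
gripper_width: 34.8
grasp_force: 59.2
```

Emit:
arm_command([
  [[0,0,-0.1],[0,0,0]],
  [[0,0,-0.25],[0,0,0]],
  [[0,0,-0.25],[0,0,0]],
])

```text
clock: 12.85
position: [552.2, 112.0, 74.1]
ee_rot: [0.745, -0.667, 0.003, -0.005]
contact_force: [1.2, -0.2, 0.5]
gripper_width: 34.2
grasp_force: 59.8
```

```bash
python3 go.py 446 -117.8 70 -83.7
```

```text
t 12.8 pos [552.2 112.   74.1] yaw -83.6 q6 -0.38 w 34.2 f 59.8
shift [0.866 0.524 0.008] turn [-0.0035  0.0009  0.0004] rows 5.1
```

Emit:
arm_command([
  [[0.15,0.09,0],[0,0,0]],
  [[0.33,0.2,0],[0,0,0]],
  [[0.51,0.31,0],[0,0,0]],
  [[0.69,0.42,0],[0,0,0]],
  [[0.84,0.51,0],[0,0,0]],
])

```text
clock: 13.35
position: [444.6, -111.8, 69.0]
ee_rot: [0.745, -0.667, 0.0, -0.0]
contact_force: [0.7, -0.9, 0.2]
gripper_width: 34.3
grasp_force: 59.8
```

Emit:
arm_command([
  [[0.02,0.01,0],[0,0,0]],
  [[0.02,0.01,0],[0,0,0]],
  [[0.02,0.01,0],[0,0,0]],
  [[0.02,0.01,0],[0,0,0]],
])

```text
clock: 13.75
position: [444.7, -114.7, 68.8]
ee_rot: [0.745, -0.667, 0.0, -0.0]
contact_force: [-0.1, 0.5, 0.0]
gripper_width: 34.7
grasp_force: 59.8
```

```bash
python3 look.py w8; python3 go.py 446 -117.8 11.5 -83.7
```

```text
13.75 [ 444.67812132 -114.72053095   68.82948291]
px [42. 36.] top z 29.5 centre [ 591.8 -218.7] size [16.8 17.1] ang 11.9
px [333.  48.] top z 8.4 centre [ 426.3 -230.9] size [65.  45.9] ang 6.8
px [279. 211.] top z 8.4 centre [ 445.5 -121.9] size [65.  58.1] ang 8.1
px [269. 360.] top z 21.0 centre [441.6 -12. ] size [28.5 38.8] ang 83.7
px [137. 369.] top z 23.0 centre [544.3  12.2] size [1.9 2. ] ang 67.8
px [ 15. 396.] top z 8.1 centre [657.2  67.6] size [13.9 26.1] ang 68.2
px [  8. 410.] top z 19.0 centre [660.7  78.9] size [4.6 8.9] ang 75.1
t 13.8 pos [ 444.6 -114.6   68.8] yaw -83.6 q6 0.01 w 34.3 f 59.8
shift [ 0.013 -0.004  0.229] turn [-0.0002 -0.      0.0006] rows 1.1
```

View pics/w8.png

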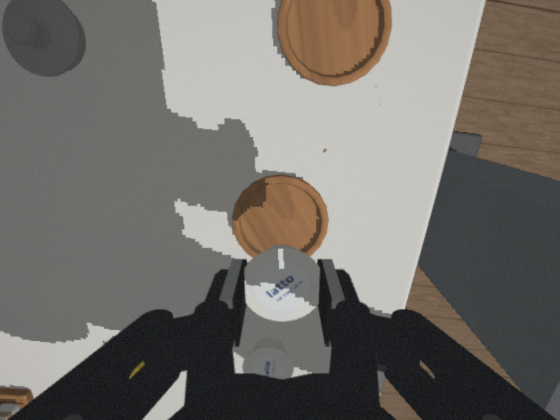

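The pot is held level at (282,285), with the first round dish at (280,220). I'll lower it.

Emit:
arm_command([
  [[0.013,-0.004,0.1],[0,0,0]],
  [[0.013,-0.004,0.18],[0,0,0]],
  [[0.013,-0.004,0.228],[0,0,0]],
  [[0.013,-0.004,0.228],[0,0,0]],
  [[0.013,-0.004,0.228],[0,0,0]],
])

```text
clock: 14.3
position: [445.5, -118.1, 11.6]
ee_rot: [0.745, -0.667, -0.0, 0.0]
contact_force: [-0.8, 0.4, 0.3]
gripper_width: 34.6
grasp_force: 62.0
```

Emit:
arm_command([
  [[0,0,0],[0,0,0]],
  [[0,0,0],[0,0,0]],
  [[0,0,0],[0,0,0]],
  [[0,0,0],[0,0,0]],
], grip=0.75)

```text
clock: 14.7
position: [445.2, -118.8, 12.0]
ee_rot: [0.745, -0.667, 0.0, -0.0]
contact_force: [0.7, -0.2, -0.4]
gripper_width: 63.9
grasp_force: 0.0
```

Emit:
arm_command([
  [[0,0,-0.1],[0,0,0]],
  [[0,0,-0.25],[0,0,0]],
  [[0,0,-0.4],[0,0,0]],
  [[0,0,-0.4],[0,0,0]],
])

```text
clock: 15.1
position: [448.7, -118.9, 116.7]
ee_rot: [0.745, -0.667, 0.004, -0.004]
contact_force: [0.9, 0.2, -1.2]
gripper_width: 63.7
grasp_force: 0.0
```

```bash
python3 look.py w9; python3 go.py 442 -5.8 70 -83.7 442 -5.8 6 -83.7
```

```text
15.1 [ 448.6752906  -118.89186401  116.69511862]
px [331.  45.] top z 8.5 centre [ 426.9 -240.1] size [65.1 62.7] ang 6.5
px [97. 54.] top z 29.5 centre [ 592.2 -218.3] size [16.2 16.3] ang 1.5
px [287. 211.] top z 24.0 centre [ 443.8 -117.3] size [38.3 38.2] ang 9.0
px [275. 329.] top z 21.0 centre [442.   -5.9] size [37.9 40.2] ang 7.0
px [ 39. 363.] top z 17.6 centre [671.5  80.6] size [4.  2.6] ang 71.1
t 15.2 pos [ 446.8 -118.8  114.3] yaw -83.7 q6 0.02 w 64.2 f 0.0
shift [-0.451 -0.029  0.177] turn [-0.0022 -0.0001 -0.0001] rows 2.4
shift [0.    0.    0.256] turn [0. 0. 0.] rows 1.3
```

View pics/w9.png

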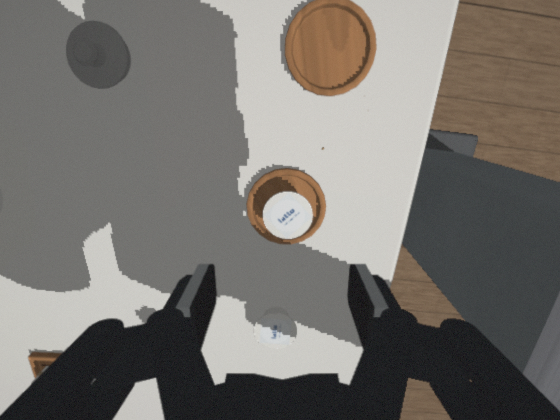

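Pot 1 is seated in its dish at (288,211), within about 2 mm of centre. Now pot 2 at (275,329).

Emit:
arm_command([
  [[-0.15,-0.01,0],[0,0,0]],
  [[-0.3,-0.02,0.05],[0,0,0]],
  [[-0.452,-0.029,0.14],[0,0,0]],
  [[-0.452,-0.029,0.15],[0,0,0]],
  [[-0.452,-0.029,0.15],[0,0,0]],
])

```text
clock: 15.65
position: [438.7, -5.4, 72.8]
ee_rot: [0.745, -0.667, -0.001, 0.002]
contact_force: [0.2, -0.2, -0.4]
gripper_width: 64.0
grasp_force: 0.0
```

Emit:
arm_command([
  [[0,0,0],[0,0,0]],
  [[0,0,0],[0,0,0]],
])

```text
clock: 15.85
position: [440.1, -6.5, 74.4]
ee_rot: [0.744, -0.668, 0.0, -0.0]
contact_force: [0.0, 0.5, 0.5]
gripper_width: 64.0
grasp_force: 0.0
```

```bash
python3 look.py w10; python3 go.py 442 -5.8 6 -83.7
```

```text
15.85 [440.05782983  -6.48213689  74.40167995]
px [291.  55.] top z 8.5 centre [ 444.6 -115.3] size [65.  58.3] ang 6.7
px [294.  45.] top z 24.3 centre [ 443.6 -117.2] size [39.1 38.7] ang 28.3
px [277. 232.] top z 21.1 centre [442.   -6.1] size [38.6 38.7] ang 51.7
px [123. 252.] top z 26.0 centre [546.1  22.2] size [16.6 40.2] ang 39.8
px [  9. 324.] top z 9.0 centre [646.   99.9] size [68.4 20.9] ang 80.9
px [266. 348.] top z 8.9 centre [438.9 102.4] size [34.  61.9] ang 62.8
t 15.9 pos [440.1  -6.5  74.5] yaw -83.8 q6 -0.25 w 64.0 f 0.0
shift [-0.002 -0.008  0.274] turn [-0.0002  0.     -0.0006] rows 1.4
```

Emit:
arm_command([
  [[-0.002,-0.007,0.12],[0,0,0]],
  [[-0.002,-0.007,0.22],[0,0,0]],
  [[-0.002,-0.007,0.272],[0,0,0]],
  [[-0.002,-0.007,0.272],[0,0,0]],
  [[-0.002,-0.007,0.272],[0,0,0]],
])

```text
clock: 16.4
position: [442.0, -5.4, 6.6]
ee_rot: [0.745, -0.668, 0.0, -0.0]
contact_force: [-0.2, 0.7, 0.4]
gripper_width: 63.5
grasp_force: 0.0
```

Emit:
arm_command([
  [[0,0,0],[0,0,0]],
  [[0,0,0],[0,0,0]],
  [[0,0,0],[0,0,0]],
  [[0,0,0],[0,0,0]],
  [[0,0,0],[0,0,0]],
], grip=0)

```text
clock: 16.9
position: [442.3, -4.9, 7.7]
ee_rot: [0.745, -0.667, 0.001, -0.001]
contact_force: [-0.4, -0.8, 7.6]
gripper_width: 34.3
grasp_force: 58.9
```

Emit:
arm_command([
  [[0,0,-0.1],[0,0,0]],
  [[0,0,-0.25],[0,0,0]],
  [[0,0,-0.25],[0,0,0]],
])

```text
clock: 17.2
position: [445.1, -4.0, 73.3]
ee_rot: [0.745, -0.667, 0.003, -0.005]
contact_force: [0.2, 0.1, -0.1]
gripper_width: 34.0
grasp_force: 59.8
```

```bash
python3 go.py 427.5 -241 75 -83.7
```

```text
t 17.2 pos [445.1  -4.   73.3] yaw -83.6 q6 -0.25 w 34.0 f 59.8
shift [ 0.935  0.175 -0.011] turn [-0.0035  0.0006  0.0004] rows 4.8
```

Emit:
arm_command([
  [[0.15,0.03,0],[0,0,0]],
  [[0.34,0.06,0],[0,0,0]],
  [[0.53,0.095,0],[0,0,0]],
  [[0.72,0.13,0],[0,0,0]],
  [[0.9,0.16,0],[0,0,0]],
])

```text
clock: 17.7
position: [425.9, -234.9, 68.9]
ee_rot: [0.745, -0.667, 0.0, -0.0]
contact_force: [1.2, -0.2, 0.9]
gripper_width: 34.1
grasp_force: 59.8
```

Emit:
arm_command([
  [[0.03,0.005,0],[0,0,0]],
  [[0.03,0.005,0],[0,0,0]],
  [[0.03,0.005,0],[0,0,0]],
  [[0.03,0.005,0],[0,0,0]],
])

```text
clock: 18.1
position: [426.1, -239.4, 68.7]
ee_rot: [0.745, -0.667, -0.0, -0.0]
contact_force: [0.1, -0.0, -1.1]
gripper_width: 34.3
grasp_force: 59.8
```

```bash
python3 look.py w11; python3 go.py 427.5 -241 11.5 -83.7
```

```text
18.1 [ 426.08842771 -239.41952706   68.74748092]
px [277. 212.] top z 8.4 centre [ 428.2 -245.7] size [65.4 56. ] ang 9.5
px [ 35. 232.] top z 29.4 centre [ 591.6 -219.1] size [15.7 16.4] ang 28.8
px [266. 350.] top z 8.2 centre [ 425.9 -132.6] size [18.3 52.8] ang 32.5
px [246. 363.] top z 23.7 centre [ 437.5 -131.8] size [20.8 10.3] ang 0.3
t 18.1 pos [ 426.2 -239.4   68.8] yaw -83.6 q6 0.29 w 34.4 f 59.8
shift [ 0.007 -0.005  0.229] turn [0.     0.     0.0006] rows 1.1
```

View pics/w11.png

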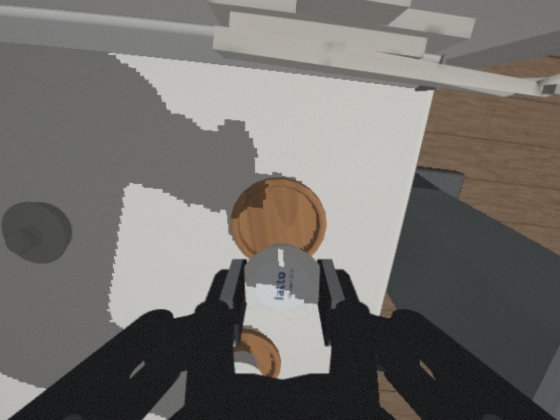

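The pot is held level over the second round dish at (278,222). A wall with a handle shows at the top of the picture, so I'll check clearance from the depth data before lowering.

Run:
```python
import numpy as np
P=np.load('pics/w11.npz')['P'].reshape(-1,3);q=P[(P[:,2]>40)&(P[:,1]<-285)]
for lo in range(40,400,40):
    s=q[(q[:,2]>=lo)&(q[:,2]<lo+40)]
    if len(s): print(lo,len(s),'max y',s[:,1].max().round(),'x',s[:,0].min().round(),s[:,0].max().round())
```

```text
40 6311 max y -334.0 x 324.0 547.0
80 20496 max y -334.0 x 328.0 463.0
200 937 max y -319.0 x 434.0 434.0
```

The handle comes out to y of about -334 and the wrist camera sits at y of about -318. I'll turn the wrist to yaw near -10° so the camera is well clear.

Emit:
arm_command([
  [[0,0,0],[0,0,-0.045]],
  [[0,0,0],[0,0,-0.09]],
  [[0,0,0],[0,0,-0.135]],
  [[0,0,0],[0,0,-0.18]],
  [[0,0,0],[0,0,-0.22]],
])

```text
clock: 18.65
position: [426.4, -239.4, 68.9]
ee_rot: [0.928, -0.372, 0.0, -0.0]
contact_force: [-0.0, -1.0, -0.2]
gripper_width: 34.0
grasp_force: 59.8
```

Emit:
arm_command([
  [[0,0,0],[0,0,-0.045]],
  [[0,0,0],[0,0,-0.09]],
  [[0,0,0],[0,0,-0.135]],
  [[0,0,0],[0,0,-0.18]],
  [[0,0,0],[0,0,-0.18]],
])

```text
clock: 19.15
position: [426.4, -239.5, 68.8]
ee_rot: [0.995, -0.101, 0.0, -0.0]
contact_force: [-0.2, 0.3, -0.1]
gripper_width: 34.4
grasp_force: 59.8
```

```bash
python3 go.py 427.5 -241 11.2 -10
```

```text
t 19.1 pos [ 426.4 -239.5   68.8] yaw -11.6 q6 1.55 w 34.4 f 59.8
shift [0.006 0.005 0.231] turn [-0.     -0.0001 -0.0089] rows 1.2
```

Emit:
arm_command([
  [[0.006,0.005,0.1],[0,0,0]],
  [[0.006,0.005,0.18],[0,0,0]],
  [[0.006,0.005,0.229],[0,0,0]],
  [[0.006,0.005,0.229],[0,0,0]],
  [[0.006,0.005,0.229],[0,0,0]],
])

```text
clock: 19.65
position: [427.6, -241.8, 11.7]
ee_rot: [0.995, -0.102, -0.0, 0.0]
contact_force: [-0.3, -1.4, 0.4]
gripper_width: 34.1
grasp_force: 63.4
```

Emit:
arm_command([
  [[0,0,0],[0,0,0]],
  [[0,0,0],[0,0,0]],
  [[0,0,0],[0,0,0]],
  [[0,0,0],[0,0,0]],
], grip=0.75)

```text
clock: 20.05
position: [427.4, -242.2, 11.9]
ee_rot: [0.995, -0.102, 0.0, 0.0]
contact_force: [1.2, 0.2, 0.3]
gripper_width: 63.8
grasp_force: 0.0
```

Emit:
arm_command([
  [[0,0,-0.1],[0,0,0]],
  [[0,0,-0.25],[0,0,0]],
  [[0,0,-0.42],[0,0,0]],
  [[0,0,-0.42],[0,0,0]],
  [[0,0,-0.42],[0,0,0]],
])

```text
clock: 20.55
position: [427.6, -242.1, 117.5]
ee_rot: [0.995, -0.102, 0.001, -0.0]
contact_force: [0.2, -0.0, -1.5]
gripper_width: 63.8
grasp_force: 0.0
```

Emit:
arm_command([
  [[0,-0.15,-0.1],[0,0,0]],
  [[0,-0.3,-0.3],[0,0,0]],
  [[0,-0.4,-0.5],[0,0,0]],
  [[0,-0.4,-0.5],[0,0,0]],
  [[0,-0.4,-0.5],[0,0,0]],
])

```text
clock: 21.05
position: [448.8, -143.2, 242.8]
ee_rot: [0.995, -0.101, 0.002, -0.0]
contact_force: [-0.8, 0.1, -0.7]
gripper_width: 64.4
grasp_force: 0.0
```

```bash
python3 look.py w12; python3 -c "
from h import *
im,d=arm.get_image('scene');cv2.imwrite('pics/s2.png',im)"
```

```text
21.05 [ 448.7504992  -143.24215772  242.84353236]
px [22. 27.] top z 28.9 centre [663.3  97. ] size [16.6 36.6] ang 6.4
px [325.  28.] top z 29.5 centre [ 592.2 -218. ] size [15.5 15.4] ang 51.3
px [120. 121.] top z 26.6 centre [546.3  22.5] size [16.7 40.5] ang 39.5
px [368. 176.] top z 24.2 centre [ 427.8 -242.1] size [38.7 38.7] ang 67.2
px [261. 183.] top z 24.1 centre [ 443.3 -117.2] size [37.2 38.5] ang 78.1
px [ 94. 220.] top z 9.3 centre [439.1 101.8] size [33.6 59.8] ang 62.5
px [ 16. 244.] top z 28.8 centre [427.7 216.9] size [22.  16.7] ang 48.8
```

View pics/w12.png

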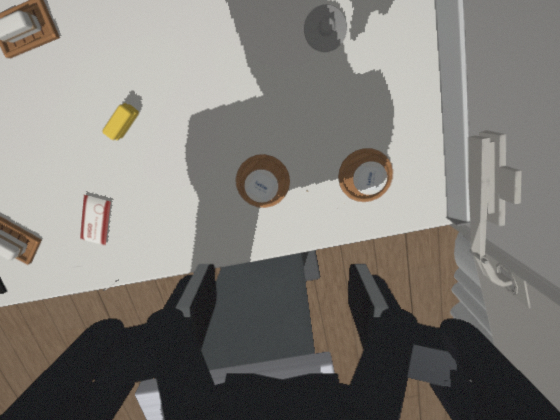

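View pics/s2.png

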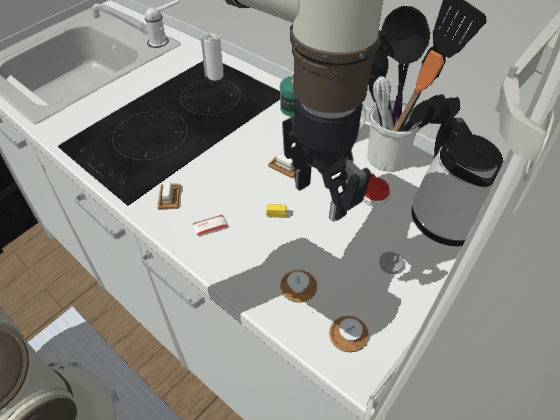

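The wrist view shows both pots in their round dishes at (261,183) and (368,176), with tops at 24 mm. Both soaps are upright in their oblong dishes at (22,27) and (16,244), and the sachet and plug have not moved. I'm handing the job in.

```bash
python3 -c "
from bench import arm
print(arm.job_done())"
```

```text
the job is handed in; nothing more can be done
None
```

I handed the job in after about 21 s of robot time: both milk pots stand in round dishes and both soaps stand lengthwise in oblong dishes, all within about 3 mm of centre by my last measurements, with the sachet and plug not moved; no verdict came back.

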